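# Click the torch tester to its orange mark and press test

### The arm

A 6-joint arm with a two-finger parallel gripper is mounted at the origin on the work surface. World frame = base frame: x ahead of the robot, y to its left, z up, the work surface at z = 0. Lengths are in m, angles in rad, forces in N, time in s.
With the tool pointing down it reaches from about 0.425 to 0.95 m from the base axis. Payload 3.5 kg.
Tool frame: the origin (TCP) lies midway between the tips of the shut fingers; the grasp point (between the pads) lies 19 mm behind it; z points along the fingers, x is the direction in which the jaws open and shut, and the axes are right-handed (so a half turn about z gives the same grasp; the last joint's range is limited). The gripper opens to 85 mm and grips with 20 to 120 N. Pads are 22 mm wide; open, the fingers measure 114 mm over their backs; the gripper's body (76 mm by 85 mm) begins 54 mm behind the grasp point. The pads swing forward as they close: fully open they stand 13 mm farther back than shut.
Start: joints at [-1.392, 0.286, 1.577, -0, 1.279, -0.15], TCP at [0.218, -0.639, 0.231] pointing down, gripper open.
Joint ranges: [-2.77, 2.77], [-0.9, 2.22], [0.21, 2.48], [-1.53, 4.67], [0.24, 2.81], [-2.84, 2.84]. Speed limits (rad/s): [2.79, 2.79, 3.14, 3.14, 3.14, 3.14].

### API

Orientations are given as a rotation vector (axis times angle).
In Python, from rig import readout, read_camera, order gives the robot as it stands. The module is installed in compiled form; this text tells all that it offers.
- The arm moves only by the tool play_rows, never from a script. Its argument "rows" is a list of rows, each a list of 6 numbers: the shift along the tool's x, y, z in units of 0.1 m (1.0 is 0.1 m), then the turn, a rotation vector about the tool's x, y, z in units of 90 degrees (1.0 is 90 degrees). In form: [[dx, dy, dz, ax, ay, az], ...]. A call has 1 to 12 rows; each row is the pose to reach, as a shift and turn from the pose commanded when the call began, along the tool's axes at that moment; what a row does not reach only later rows make up. A row lasts 1/12 s, in which the tool goes at most 41.7 mm and 7.16 degrees, less where a joint would pass 70% of its speed; a pose out of reach is approached as far as the arm can. A call with a number of a shift or a turn outside -1 to 1 is refused whole. A call with a gripper value outside its range is refused whole. "claw" is the opening, from 0 (shut) to 1 (fully open), set as the call begins (left out, the last holds). The fingers move at their own pace and stop on an object; "grip_force" is the grip in N (left out, the last holds). Time passes only in rows, so rows that repeat a pose let the fingers close. It gives the time, the measured TCP pose, the force and the opening at its end, in the units of the state.
- readout.get_obs(): the state, without advancing time (a new reading comes with each control period).
- read_camera(name): name is "scene" or "top"; returns a dict with "color" (400x640x3 uint8, red, green, blue), "fx", "fy", "cx", "cy" (pixels), "world_to_cam" (4x4, takes a point from world to camera coordinates). Camera axes: x right, y up, looking along -z (the intrinsics and any distortion apply to the point x, -y, -z); pixel columns grow to the right and rows downward; lengths in m; the calibration is good to about 2 mm. A picture is of the moment at which its call begins. There is no depth.
- order.hand_in(): hands the job in, once; it reports no verdict.
The state is a dict: "time": time; "joints": joint angles; "joint_vel": joint speeds; "joint_efforts": joint torques, N m; "ee_pos": TCP position; "eef_rot": TCP orientation; "force": force on the tool from outside, world axes, zero at the start; "moment": the same for the moment, N m; "grip_width": finger opening in m.
Only numpy, scipy, OpenCV 4.12 (cv2) and the standard library are available. Lean on these libraries where they do the work, as an engineer would, in place of code of your own. Each camera call takes 0.05 s, during which the arm holds its last target.

### The job

With a fingertip, push the black pointer selector of the grey torch tester clockwise, counting the clicks, to the fourth click after the white OFF mark (the orange mark) and not past it; then press the green test button all the way down and let it come up again. Only push and press: do not pinch the selector or grip or lift anything, and leave the torch in the cradle, the battery cell and everything else where they are.

Things in the scene. Friction and masses are not known exactly. Their poses are not given: they have to be found in the camera images.
- tester: grey torch tester, a fixed console 240 (x) x 320 (y) x 60 mm high with a flat top. Origin: centre of its underside; x points from the operator's edge to the far edge, y to the operator's left, z up; it may stand turned by up to 25 degrees. In this frame, in mm: selector axis at (-30, 62), green button at (-55, -60), torch cradle along y at x = 85, its saddles up to z = 89
- off_mark (a point): centre of the white OFF disc (12 mm) on the tester's top, 64 mm from the selector axis in the tester's +y direction. From it six bars follow every 30 degrees clockwise seen from above: the fourth is broad and orange, the others thin and black
- orange_mark (a point): centre of the broad orange bar on the tester's top, 64 mm from the selector axis: the fourth click
- selector (a joint): selector angle (rad): 0 with the pointer at the OFF mark, growing CLOCKWISE seen from above, 0.5236 per click, stops just beyond 0 and 3.14; orange mark = 2.094. At angle q the pointer points along (sin q, cos q) in the tester's x, y. About 3 to 5 N at 42 mm from the axis takes it over the ridge half-way between clicks; it then jumps into the next click and stays. It starts at click 0, 1 or 2
- selector_axis (a point): point on the selector's vertical axis, 82 mm above the table, half-way up the pointer
- pointer_push (a point): point in the middle of the black one-sided pointer, 42 mm from the axis and half-way up it; it turns with the pointer. The pointer is 14 mm thick, 30 mm high (from 67 to 97 mm above the table) and reaches 55 mm from the axis, with a white line along its top; the round hub has a radius of 19 mm and reaches 98 mm above the table
- test_button (a joint): travel of the green push button (m): 0 up, 0.006 fully down; a spring returns it; fully down takes about 5 N
- test_button_top (a point): centre of the top of the green round button, 32 mm across, pressed straight down; moves with it
- cradle_torch: orange torch, 150 mm long, body 34 mm and head 48 mm across, lying loose in the tester's cradle along the tester's y, up to 111 mm above the table; origin on its axis, 90 mm from its tail. Bystander
- loose_cell: pale grey and green battery cell standing loose on the tester's near right corner, 33 mm across, 61 mm high; origin centre of its underside. Bystander
- torch_left: orange torch standing lens down on the table to the left, 48 mm across at its foot, 150 mm high; origin centre of its underside. Bystander
- torch_right: the same kind of torch standing to the right. Bystander
- tape_roll: roll of brown tape lying flat on the table to the right, 90 mm across, 45 mm high; origin centre of its underside. Bystander
- small_carton: small carton 70 x 90 x 60 mm high on the table to the left; origin centre of its underside. Bystander

How it is judged:
On the way, in this order (a step that is already met when the one before it is completed fails the run):
1. the selector rests in the fourth click (orange mark) with the button still up (value of joint selector between 1.9744 and 2.2144 rad and value of joint test_button below 0.0025 m), for 0.3 s.
2. the green button is pressed fully down with the selector in the fourth click (value of joint selector between 1.9744 and 2.2144 rad and value of joint test_button above 0.0048 m), for 0.05 s.
At the end, for the whole second after the job is handed in: the selector rests in the fourth click, within 0.12 rad (7 degrees) of the orange mark; the button is up again (within 1.5 mm); the torch in the cradle, the battery cell and the other loose things are within 20 mm of where they stood (value of joint selector between 1.9744 and 2.2144 rad and value of joint test_button below 0.0015 m and distance of each of cradle_torch, loose_cell, torch_left, torch_right, tape_roll, small_carton from where it was at the start of the episode below 0.02 m); the robot touches nothing.
It fails at once if the selector was turned past the orange mark (value of joint selector above 2.3562 rad).
It fails at once if the button was pressed while the selector did not stand at the orange mark (value of joint test_button above 0.0025 m and not (value of joint selector between 1.8944 and 2.2944 rad)).
It fails at once if the pointer was pinched between the fingers instead of pushed (contact force between each of selector_c9, selector_c10 and the fingers above 2 N).
It fails at once if the torch in the cradle or the battery cell on the tester was lifted, carried or shoved away (distance of any of cradle_torch, loose_cell from where it was at the start of the episode above 0.02 m).
It fails at once if a standing torch, the tape roll or the small carton was lifted, carried or shoved away (distance of any of torch_left, torch_right, tape_roll, small_carton from where it was at the start of the episode above 0.02 m).
It also fails if it takes over 62 s, if anything falls off the work surface, if the arm or the gripper's body presses on something with over 40 N, if the wrist force passes 120 N, or if a joint passes its speed limit or range.

## Working session

There is one attempt and no reset: what is moved stays moved. The work goes in short steps, Python scripts to look and compute and a tool call to move; the robot and the scene stay as the last step left them, time stands still between calls to the robot, and variables do not carry over. Pictures are saved under pics/ and viewed, and the job is handed in when it is done.

Besides the shell and the picture viewer there is one more tool, called after "Request:" as name(argument=value, ...) on one line, values as JSON. play_rows: Moves the arm, as the interface text tells. Shifts and turns lie within -1 to 1; 1 stands for 0.1 m of shift or 90 degrees of turn. Its arguments: {"type":"object","properties":{"rows":{"type":"array"},"claw":{"type":"number"},"grip_force":{"type":"number"}},"required":["rows"]}

```bash
mkdir -p pics; python3 - <<'E'
from rig import readout, read_camera
import cv2,numpy as np,pickle
D={}
for n in("scene","top"):
    c=read_camera(n);D[n]=c
    cv2.imwrite(f"pics/{n}0.png",c["color"][...,::-1]);print(n,{k:np.round(v,4).tolist() for k,v in c.items() if k!='color'})
pickle.dump(D,open("cam0.pkl","wb"))
print(readout.get_obs())
E
```

```text
scene {'fx': 417.24, 'fy': 417.24, 'cx': 313.1994, 'cy': 198.603, 'world_to_cam': [[-0.0126, 0.9997, 0.0232, -0.0061], [-0.6312, -0.026, 0.7752, 0.2623], [0.7755, -0.0049, 0.6313, -1.5519], [0.0, 0.0, 0.0, 1.0]]}
top {'fx': 438.905, 'fy': 438.905, 'cx': 313.0641, 'cy': 198.3298, 'world_to_cam': [[0.0056, -0.9999, 0.0106, -0.0123], [0.9956, 0.0065, 0.0933, -0.5443], [-0.0933, 0.01, 0.9956, -1.5012], [0.0, 0.0, 0.0, 1.0]]}
{'time': 0.1, 'joints': array([-1.39199241e+00,  2.87123874e-01,  1.57805994e+00,  9.87605714e-06,
        1.27858678e+00, -1.49981082e-01]), 'joint_vel': array([-0.00040211, -0.001006  , -0.00333362, -0.00074142, -0.00016274,
        0.00110538]), 'joint_efforts': array([ 9.42754559e-04, -4.07291687e+01, -2.93700027e+01, -1.66619411e-04,
        3.42518397e-03, -2.81498195e-06]), 'ee_pos': array([ 0.21788698, -0.63822978,  0.23003841]), 'eef_rot': array([-2.55379435e+00,  1.82706231e+00,  2.44215941e-03]), 'force': array([-0.43371539, -0.45690635,  0.33304416]), 'moment': array([ 0.02426039,  0.07150981, -0.03124766]), 'grip_width': 0.08547027453942323}
```

View pics/scene0.png

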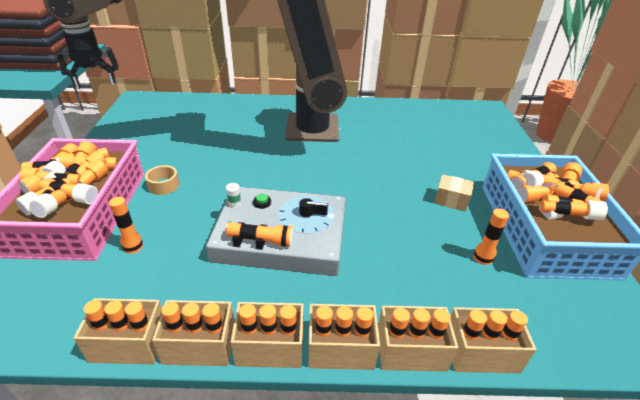

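View pics/top0.png

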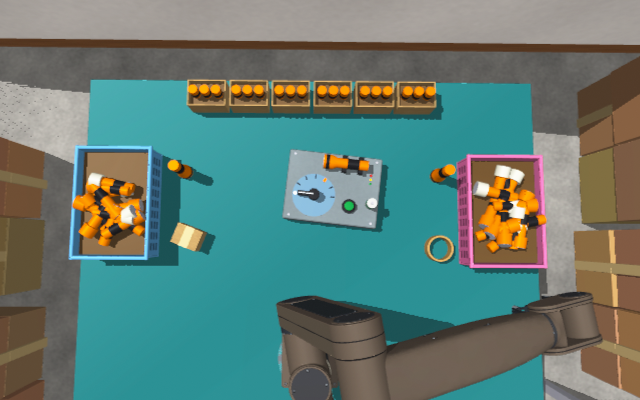

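```bash
python3 - <<'E'
import cv2
im=cv2.imread("pics/top0.png")[90:300,230:430];cv2.imwrite("pics/topz.png",cv2.resize(im,None,fx=2.8,fy=2.8,interpolation=cv2.INTER_CUBIC))
E
```

```text
(no output)
```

View pics/topz.png

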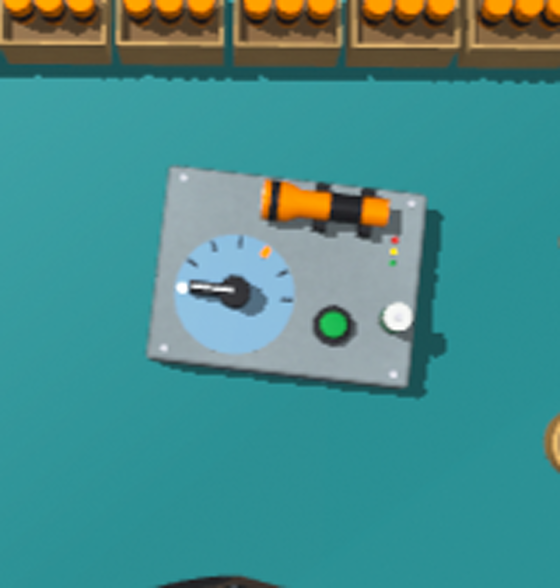

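The top view shows the pointer at OFF, so it starts at click 0. In the zoomed crop, OFF is at (182,288), the orange mark at (265,252), the hub at (237,291) and the button at (333,325). Next I fit the tester pose.

```bash
cat > h.py <<'E'
import numpy as np,pickle
def ray(c,u,v,z):
    M=np.array(c["world_to_cam"]);R=M[:3,:3];t=M[:3,3]
    d=R.T@np.array([(u-c["cx"])/c["fx"],-(v-c["cy"])/c["fy"],-1.]);o=-R.T@t
    return o+d*(z-o[2])/d[2]
def proj(c,p):
    q=np.array(c["world_to_cam"])@np.append(p,1);return np.array([c["cx"]+c["fx"]*q[0]/-q[2],c["cy"]+c["fy"]*q[1]/q[2]])
E
python3 - <<'E'
from h import *
import cv2
from scipy.optimize import least_squares
D=pickle.load(open("cam0.pkl","rb"));c=D["top"]
Z=lambda a,b:((a+.5)/2.8+230-.5,(b+.5)/2.8+90-.5)
q=np.radians(120)
F={"off":((182,288),(-30,126,60)),"or":((265,252),(-30+64*np.sin(q),62+64*np.cos(q),60)),"btn":((333,325),(-55,-60,66)),
"c1":((170,167),(120,160,60)),"c2":((426,196),(120,-160,60)),"c3":((407,387),(-120,-160,60)),"c4":((148,358),(-120,160,60))}
def T(x,p):
    p=np.array(p)/1000;cs,s=np.cos(x[2]),np.sin(x[2]);return np.array([x[0]+cs*p[0]-s*p[1],x[1]+s*p[0]+cs*p[1],p[2]])
f=lambda x:np.concatenate([proj(c,T(x,p))-Z(*z) for z,p in F.values()])
r=least_squares(f,[.6,0,0]);x=r.x;print(x,np.degrees(x[2]));print(np.round(r.fun.reshape(-1,2),2))
np.save("pose.npy",x)
for n,p in dict(axis=(-30,62,82),btn=(-55,-60,66),cell=(-100,-140,60)).items():print(n,T(x,p))
print("cell seen",ray(c,*Z(397,317),.121),"hub",ray(c,*Z(237,291),.098),"tip",ray(c,*Z(190,288),.097), "btn at h", [ray(c,*Z(333,325),h) for h in(.06,.07,.08)])
# scene view overlay
s=D["scene"]; im=s["color"][...,::-1].copy()
im=im[170:290,190:370]; im=cv2.resize(im,None,fx=4.4,fy=4.4,interpolation=cv2.INTER_CUBIC)
for p in [(-30,62,98),(-30,126,60),(-55,-60,66),(F["or"][1]),(120,160,60),(120,-160,60),(-120,-160,60),(-120,160,60)]:
    u=proj(s,T(x,p)); cv2.circle(im,tuple(int(round(k)) for k in((u-[190,170]+.5)*4.4)),3,(255,0,255),-1)
cv2.imwrite("pics/sz.png",im)
E
```

```text
[ 0.57630969 -0.07460109 -0.1056802 ] -6.055029498235748
[[ 0.03  0.21]
 [ 0.2   0.16]
 [-0.16  0.24]
 [-0.5  -0.84]
 [ 0.67 -0.81]
 [ 0.64  0.57]
 [-0.87  0.38]]
axis [ 0.55301705 -0.00978248  0.082     ]
btn [ 0.51528752 -0.12846476  0.066     ]
cell [ 0.46209989 -0.20327168  0.06      ]
cell seen [ 0.52169108 -0.19861978  0.121     ] hub [ 0.55330226 -0.01238247  0.098     ] tip [0.55660963 0.04331635 0.097     ] btn at h [array([ 0.51658253, -0.1295674 ,  0.06      ]), array([ 0.51581027, -0.12865312,  0.07      ]), array([ 0.51503801, -0.12773883,  0.08      ])]
```

View pics/sz.png

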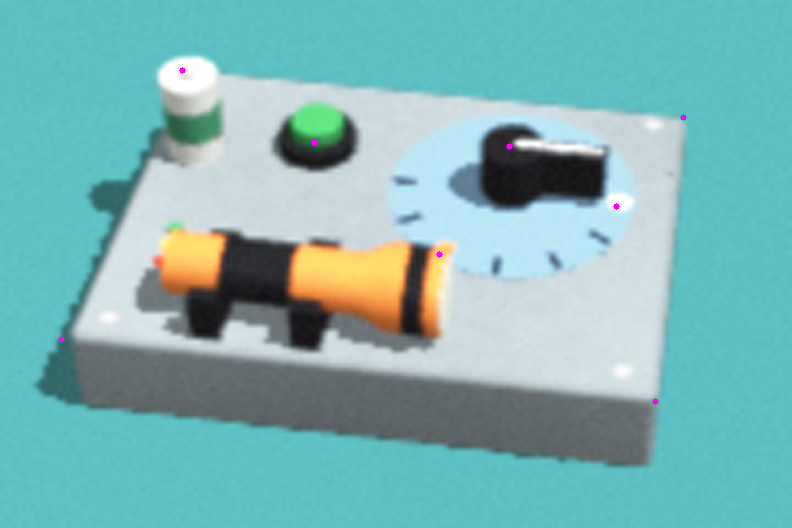

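The tester stands at (0.576, -0.075), turned by -6.1°. All seven fitted points agree to about 1 px. The selector is at click 0. I'll shut the fingers and approach high, turning the tool so that its x points along tester -y and its y along tester -x.

Request:
play_rows(rows=[[-0.25,-0.33,0,0,0,0.07],[-0.5,-0.67,0,0,0,0.14],[-0.74,-1,0,0,0,0.21],[-0.74,-1,0,0,0,0.277],[-0.74,-1,0,0,0,0.277]], claw=0, grip_force=20)

```text
time: 0.52
ee_pos: [0.29, -0.5345, 0.2308]
eef_rot: [-2.102, 2.335, 0.001]
force: [-0.2, 0.1, -0.5]
grip_width: 0.0258
```

```bash
cat > st.py <<'E'
from rig import readout
from h import *
from scipy.spatial.transform import Rotation as R
def show():
    o=readout.get_obs();x=np.load("pose.npy");p=o["ee_pos"];d=p[:2]-x[:2];c,s=np.cos(x[2]),np.sin(x[2])
    t=np.array([c*d[0]+s*d[1],-s*d[0]+c*d[1],p[2]])*1000
    m=R.from_rotvec(o["eef_rot"]).as_matrix()
    F=o["force"];print("t",round(o["time"],2),"tcp in tester mm",np.round(t,1),"world",np.round(p,3),"toolx yaw rel tester -y deg",np.round(np.degrees(np.arctan2(m[1,0],m[0,0])-x[2])+90,2),"z",np.round(m[:,2],3),"F tester",np.round([c*F[0]+s*F[1],-s*F[0]+c*F[1],F[2]],2),"w",round(o["grip_width"],4))
if __name__=="__main__":show()
E
python3 st.py
```

```text
t 0.52 tcp in tester mm [-236.2 -487.5  230.8] world [ 0.29  -0.534  0.231] toolx yaw rel tester -y deg 0.04 z [-0.     0.001 -1.   ] F tester [-0.25  0.05 -0.48] w 0.0258
```

Request:
play_rows(rows=[[-0.35,-0.2,0,0,0,0],[-0.7,-0.4,0,0,0,0],[-1,-0.65,0,0,0,0]])

```text
time: 0.77
ee_pos: [0.3634, -0.4435, 0.2309]
eef_rot: [2.1, -2.336, -0.001]
force: [0.7, 0.0, -0.1]
grip_width: -0.0001
```

Request:
play_rows(rows=[[-0.35,-0.2,0,0,0,0],[-0.7,-0.4,0,0,0,0],[-1,-0.6,0,0,0,0]])

```text
time: 1.02
ee_pos: [0.4347, -0.3499, 0.2311]
eef_rot: [2.102, -2.334, -0.001]
force: [1.3, -0.3, -0.1]
grip_width: 0.0001
```

Request:
play_rows(rows=[[-0.35,-0.15,0,0,0,0],[-0.7,-0.3,0,0,0,0],[-1,-0.48,0,0,0,0]])

```text
time: 1.27
ee_pos: [0.4929, -0.2555, 0.2311]
eef_rot: [2.103, -2.334, -0.001]
force: [1.2, 0.2, -0.1]
grip_width: -0.0001
```

Request:
play_rows(rows=[[-0.35,0,0,0,0,0],[-0.7,0,0,0,0,0],[-1,0,0,0,0,0]])

```text
time: 1.52
ee_pos: [0.5034, -0.1561, 0.231]
eef_rot: [2.103, -2.334, -0.001]
force: [0.3, -0.6, 0.3]
grip_width: -0.0
```

Request:
play_rows(rows=[[-0.35,0,0,0,0,0],[-0.7,0,0,0,0,0],[-1,0,0,0,0,0]])

```text
time: 1.77
ee_pos: [0.514, -0.0567, 0.2312]
eef_rot: [2.103, -2.334, -0.0]
force: [1.0, -1.4, 0.2]
grip_width: 0.0001
```

Request:
play_rows(rows=[[-0.35,0,0,0,0,0],[-0.7,0,0,0,0,0],[-0.9,0,0,0,0,0],[-0.9,0,0,0,0,0]])

```text
time: 2.1
ee_pos: [0.5237, 0.0342, 0.2312]
eef_rot: [-2.107, 2.33, 0.001]
force: [0.6, 0.4, 0.3]
grip_width: -0.0
```

```bash
python3 st.py
```

```text
t 2.1 tcp in tester mm [-63.8 102.7 231.2] world [0.524 0.034 0.231] toolx yaw rel tester -y deg 0.31 z [-0.     0.001 -1.   ] F tester [0.51 0.48 0.28] w -0.0
```

Down to z = 77 mm, slowing near the end, then look.

Request:
play_rows(rows=[[0,0,0.35,0,0,0],[0,0,0.7,0,0,0],[0,0,1,0,0,0],[0,0,1,0,0,0]])

```text
time: 2.43
ee_pos: [0.5187, 0.0309, 0.1242]
eef_rot: [2.095, -2.329, -0.016]
force: [-1.3, -0.3, -0.8]
grip_width: -0.0001
```

Request:
play_rows(rows=[[0,0,0.15,0,0,0],[0,0,0.3,0,0,0],[0,0,0.45,0,0,0],[0,0,0.54,0,0,0],[0,0,0.54,0,0,0]])

```text
time: 2.85
ee_pos: [0.5228, 0.0309, 0.0764]
eef_rot: [2.099, -2.335, -0.003]
force: [-0.3, 1.0, 0.5]
grip_width: -0.0003
```

```bash
cat > look.py <<'E'
import sys,cv2
from rig import read_camera
from st import *
show()
a=read_camera("scene")["color"][170:280,200:360,::-1]; b=read_camera("top")["color"][140:240,270:390,::-1]
a=cv2.resize(a,None,fx=2.75*1.0,fy=2.75,interpolation=cv2.INTER_CUBIC);b=cv2.resize(b,(360,300),interpolation=cv2.INTER_CUBIC)
b=cv2.copyMakeBorder(b,0,a.shape[0]-300,0,0,cv2.BORDER_CONSTANT);cv2.imwrite(f"pics/{sys.argv[1]}.png",np.hstack([a,b])[:, :800])
E
python3 look.py l1
```

```text
t 2.85 tcp in tester mm [-64.3  99.3  76.4] world [0.523 0.031 0.076] toolx yaw rel tester -y deg -0.05 z [-0.003  0.    -1.   ] F tester [-0.43  0.93  0.52] w -0.0003
```

View pics/l1.png

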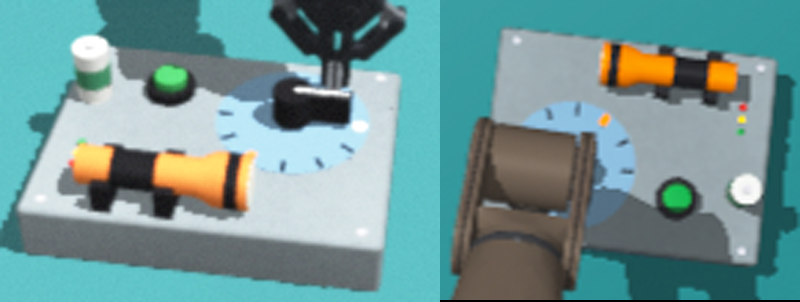

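The scene view shows the shut fingers behind the pointer, at about (335,70), and the pointer still at OFF. The top view is hidden by the wrist, so I'll count clicks in the scene view. Next, the push arc.

```bash
cat > arc.py <<'E'
import numpy as np
def C(deg,rho=42,hx=11,hy=14.5):
    q=np.radians(deg);e=np.array([np.sin(q),np.cos(q)]);n=np.array([np.cos(q),-np.sin(q)])
    h=hx*abs(n[0])+hy*abs(n[1]);return np.array([-30,62])+rho*e-(7+h)*n
if __name__=="__main__":
    for d in range(-5,116,5):print(d,np.round(C(d),1), "contact rho",np.round(42+11*np.sin(np.radians(d))*np.sign(np.cos(np.radians(d)))-14.5*np.cos(np.radians(d)),0))
E
python3 arc.py
```

```text
-5 [-52.8 102.2] contact rho 27.0
0 [-48. 104.] contact rho 28.0
5 [-45.5 105.5] contact rho 29.0
10 [-42.7 106.9] contact rho 30.0
15 [-39.8 108.1] contact rho 31.0
20 [-36.6 109.1] contact rho 32.0
25 [-33.2 109.8] contact rho 34.0
30 [-29.6 110.3] contact rho 35.0
35 [-25.8 110.4] contact rho 36.0
40 [-22.  110.1] contact rho 38.0
45 [-18.  109.4] contact rho 40.0
50 [-14.  108.3] contact rho 41.0
55 [-10.  106.7] contact rho 43.0
60 [ -6.2 104.7] contact rho 44.0
65 [ -2.4 102.2] contact rho 46.0
70 [ 1.1 99.3] contact rho 47.0
75 [ 4.4 95.9] contact rho 49.0
80 [ 7.3 92.1] contact rho 50.0
85 [ 9.9 88. ] contact rho 52.0
90 [12.  83.5] contact rho 53.0
95 [13.8 80.7] contact rho 32.0
100 [15.4 77.5] contact rho 34.0
105 [16.7 74.2] contact rho 35.0
110 [17.8 70.6] contact rho 37.0
115 [18.5 66.7] contact rho 38.0
```

Request:
play_rows(rows=[[-0.02,-0.05,0,0,0,0],[-0.04,-0.1,0,0,0,0],[-0.05,-0.14,0,0,0,0],[-0.06,-0.17,0,0,0,0],[-0.06,-0.2,0,0,0,0],[-0.06,-0.2,0,0,0,0]])

```text
time: 3.45
ee_pos: [0.5439, 0.036, 0.0774]
eef_rot: [2.1, -2.336, -0.002]
force: [-2.2, 0.4, 1.0]
grip_width: 0.0
```

```bash
python3 look.py l2
```

```text
t 3.45 tcp in tester mm [-43.9 106.6  77.4] world [0.544 0.036 0.077] toolx yaw rel tester -y deg -0.03 z [-0.001  0.001 -1.   ] F tester [-2.26  0.18  0.99] w 0.0
```

View pics/l2.png

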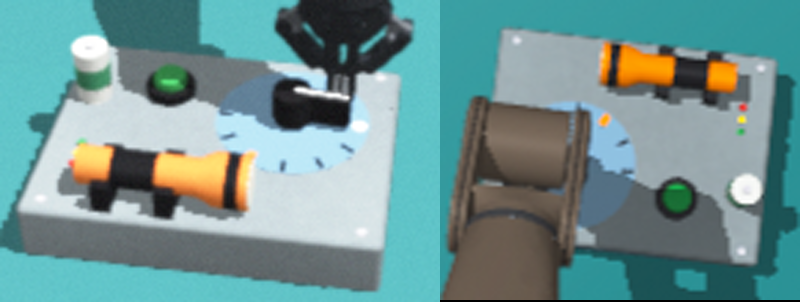

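The finger is in contact at about 2.3 N and the pointer is starting to yield, so I continue over the first ridge.

Request:
play_rows(rows=[[-0.01,-0.02,0,0,0,0],[-0.01,-0.04,0,0,0,0],[-0.02,-0.06,0,0,0,0],[-0.02,-0.08,0,0,0,0],[-0.02,-0.09,0,0,0,0],[-0.02,-0.09,0,0,0,0]])

```text
time: 4.05
ee_pos: [0.5541, 0.0366, 0.0776]
eef_rot: [-2.099, 2.335, -0.002]
force: [0.4, -0.6, 0.4]
grip_width: -0.0005
```

```bash
python3 look.py l3
```

```text
t 4.05 tcp in tester mm [-33.8 108.2  77.6] world [0.554 0.037 0.078] toolx yaw rel tester -y deg -0.04 z [ 0.002 -0.    -1.   ] F tester [ 0.51 -0.59  0.44] w -0.0005
```

View pics/l3.png

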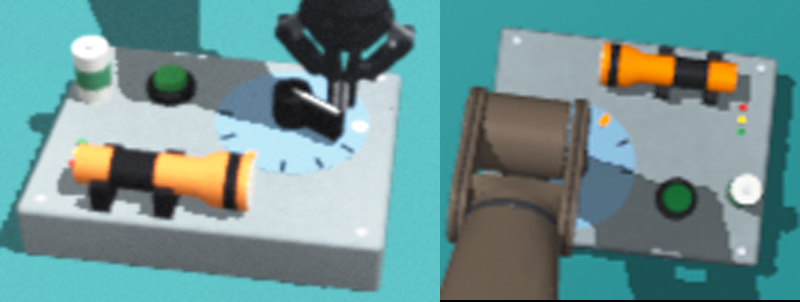

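Click 1: the white line now points at the first bar. Next is the second ridge, with the push going to about 52°.

Request:
play_rows(rows=[[-0.01,-0.03,0,0,0,0],[-0.02,-0.06,0,0,0,0],[-0.02,-0.09,0,0,0,0],[-0.02,-0.12,0,0,0,0],[-0.01,-0.15,0,0,0,0],[-0.01,-0.17,0,0,0,0],[0,-0.19,0,0,0,0],[0,-0.21,0,0,0,0],[0,-0.21,0,0,0,0]])

```text
time: 4.9
ee_pos: [0.5752, 0.0341, 0.0777]
eef_rot: [-2.099, 2.335, -0.003]
force: [-0.3, -0.4, 0.1]
grip_width: -0.0
```

```bash
python3 look.py l4
```

```text
t 4.9 tcp in tester mm [-12.6 108.   77.7] world [0.575 0.034 0.078] toolx yaw rel tester -y deg -0.05 z [ 0.003 -0.    -1.   ] F tester [-0.23 -0.38  0.1 ] w -0.0
```

View pics/l4.png

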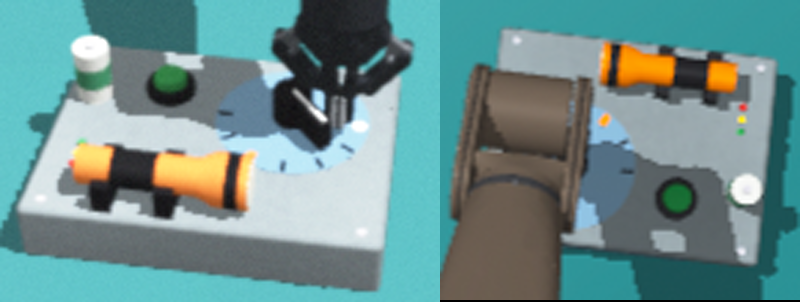

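```bash
cat > pr.py <<'E'
from h import *
s=pickle.load(open("cam0.pkl","rb"))["scene"];x=np.load("pose.npy")
for k in range(0,6):
    o=[]
    for r in(19,55):
        q=k*np.pi/6;p=np.array([-30+r*np.sin(q),62+r*np.cos(q)])/1e3
        c,si=np.cos(x[2]),np.sin(x[2]);w=[x[0]+c*p[0]-si*p[1],x[1]+si*p[0]+c*p[1],.097]
        o.append(np.round((proj(s,w)-[200,170])*2.75))
    print(k,*o)
E
python3 pr.py
```

```text
0 [309.  93.] [348.  96.]
1 [305.  99.] [337. 115.]
2 [297. 103.] [312. 128.]
3 [286. 104.] [281. 130.]
4 [276. 101.] [251. 122.]
5 [270.  96.] [233. 105.]
```

```bash
cat > zoom.py <<'E'
import sys,cv2
from rig import read_camera
from st import *
from h import *
show()
s=read_camera("scene");im=cv2.resize(s["color"][185:250,260:350,::-1],None,fx=8,fy=8,interpolation=cv2.INTER_CUBIC)
x=np.load("pose.npy")
for k in range(7):
    q=k*np.pi/6;p=np.array([-30+55*np.sin(q),62+55*np.cos(q)])/1e3
    c,si=np.cos(x[2]),np.sin(x[2]);w=[x[0]+c*p[0]-si*p[1],x[1]+si*p[0]+c*p[1],.097]
    u=(proj(s,w)-[260,185]+.5)*8;cv2.circle(im,tuple(int(v) for v in u),3,(255,0,255),-1)
cv2.imwrite(f"pics/{sys.argv[1]}.png",im)
E
python3 zoom.py z4
```

```text
t 5.0 tcp in tester mm [-12.9 108.1  77.7] world [0.575 0.034 0.078] toolx yaw rel tester -y deg -0.04 z [ 0.002 -0.    -1.   ] F tester [-0.42 -0.48 -0.49] w -0.0001
```

View pics/z4.png

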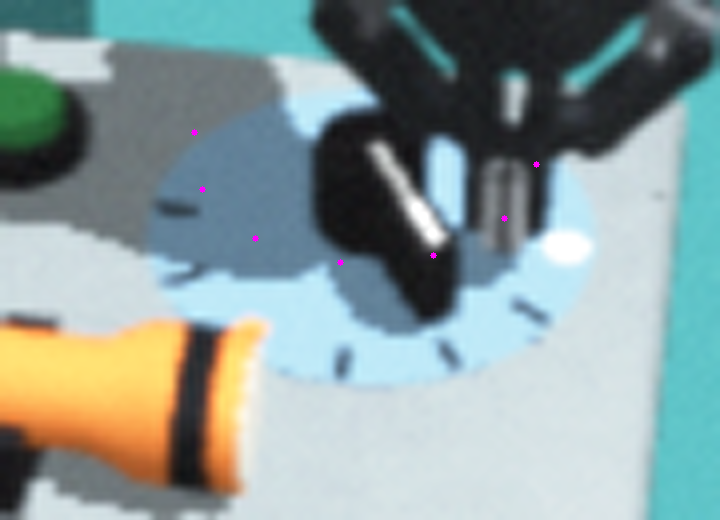

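Click 2: the white line's tip at (440,243) is next to predicted dot 2 at (433,255). Now the third ridge.

Request:
play_rows(rows=[[0.01,-0.03,0,0,0,0],[0.03,-0.06,0,0,0,0],[0.06,-0.09,0,0,0,0],[0.08,-0.12,0,0,0,0],[0.11,-0.14,0,0,0,0],[0.13,-0.16,0,0,0,0],[0.16,-0.17,0,0,0,0],[0.18,-0.18,0,0,0,0],[0.18,-0.18,0,0,0,0]])

```text
time: 5.8
ee_pos: [0.5907, 0.0138, 0.0776]
eef_rot: [-2.099, 2.336, -0.003]
force: [-0.0, -0.4, 0.1]
grip_width: -0.0001
```

```bash
python3 zoom.py z5
```

```text
t 5.8 tcp in tester mm [ 5.  89.4 77.6] world [0.591 0.014 0.078] toolx yaw rel tester -y deg -0.06 z [ 0.002 -0.001 -1.   ] F tester [ 0.04 -0.41  0.09] w -0.0001
```

View pics/z5.png

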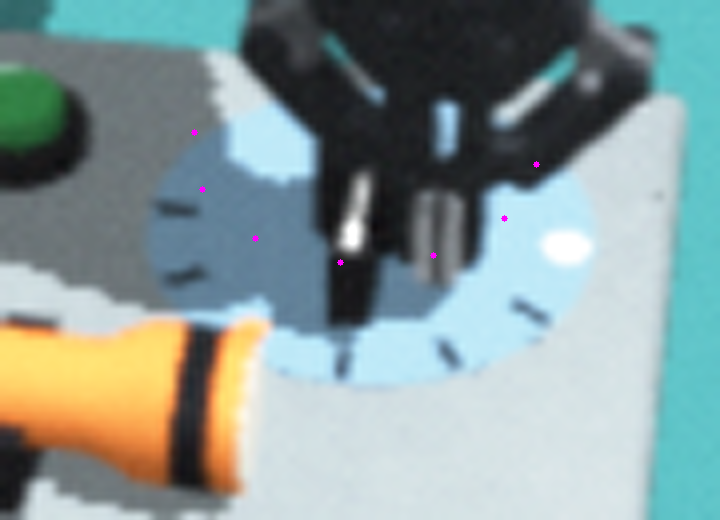

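Click 3: the pointer sits on the third bar. For the last ridge I use smaller, slower steps and check as I go.

Request:
play_rows(rows=[[0.02,-0.03,0,0,0,0],[0.04,-0.05,0,0,0,0],[0.06,-0.06,0,0,0,0],[0.08,-0.07,0,0,0,0],[0.1,-0.08,0,0,0,0],[0.11,-0.08,0,0,0,0],[0.12,-0.08,0,0,0,0],[0.12,-0.08,0,0,0,0]])

```text
time: 6.52
ee_pos: [0.5965, 0.0018, 0.0772]
eef_rot: [2.1, -2.336, 0.0]
force: [-1.2, 1.4, 0.1]
grip_width: -0.0003
```

```bash
python3 zoom.py z6
```

```text
t 6.52 tcp in tester mm [12.  78.1 77.2] world [0.596 0.002 0.077] toolx yaw rel tester -y deg -0.02 z [-0. -0. -1.] F tester [-1.31  1.29  0.1 ] w -0.0003
```

View pics/z6.png

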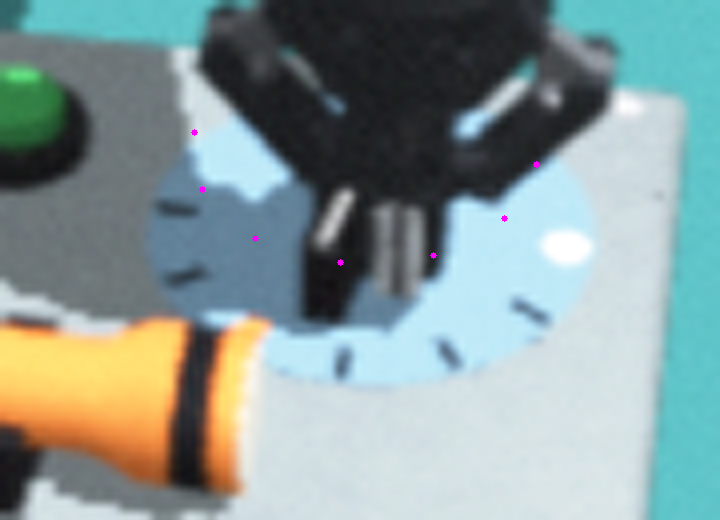

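In contact, with the pointer at about 100°. A few more mm, slowly.

Request:
play_rows(rows=[[0.01,0,0,0,0,0],[0.02,-0.01,0,0,0,0],[0.03,-0.01,0,0,0,0],[0.03,-0.01,0,0,0,0],[0.03,-0.01,0,0,0,0]])

```text
time: 6.98
ee_pos: [0.5977, -0.0019, 0.0775]
eef_rot: [2.1, -2.336, 0.003]
force: [-0.0, 0.0, 0.4]
grip_width: 0.0006
```

```bash
python3 zoom.py z7
```

```text
t 6.98 tcp in tester mm [13.6 74.5 77.5] world [ 0.598 -0.002  0.078] toolx yaw rel tester -y deg -0.03 z [ 0.001 -0.001 -1.   ] F tester [-0.01  0.01  0.41] w 0.0006
```

View pics/z7.png

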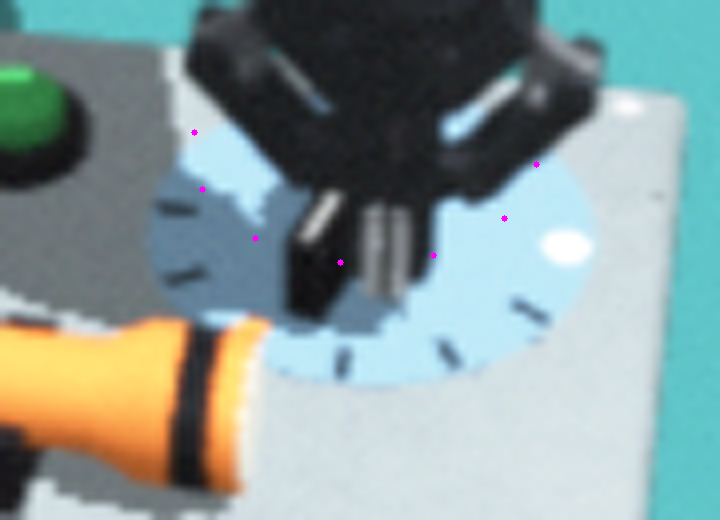

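The pointer is balanced near the ridge, with the line's tip at (303,240) and about zero force. Another millimetre or two.

Request:
play_rows(rows=[[0.01,0,0,0,0,0],[0.015,0,0,0,0,0],[0.02,0,0,0,0,0],[0.02,0,0,0,0,0]])

```text
time: 7.37
ee_pos: [0.5971, -0.0034, 0.0774]
eef_rot: [2.1, -2.336, 0.001]
force: [0.5, -0.3, -0.6]
grip_width: 0.0001
```

```bash
python3 zoom.py z8
```

```text
t 7.37 tcp in tester mm [13.2 73.  77.4] world [ 0.597 -0.003  0.077] toolx yaw rel tester -y deg -0.04 z [ 0. -0. -1.] F tester [ 0.58 -0.28 -0.56] w 0.0001
```

View pics/z8.png

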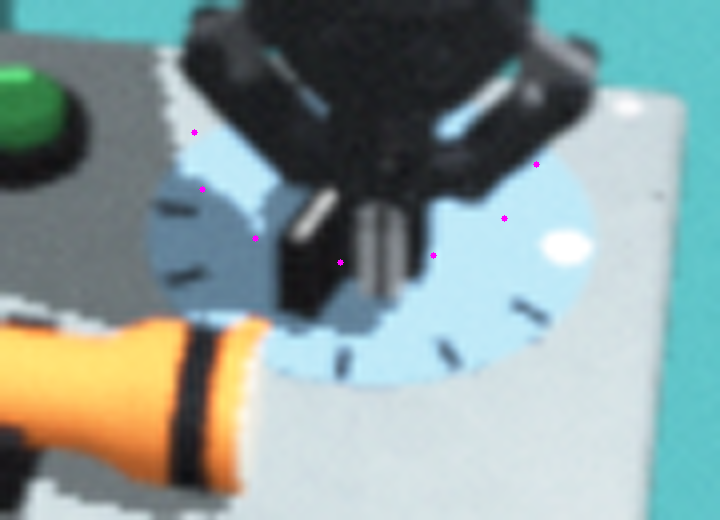

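Request:
play_rows(rows=[[0.01,0,0,0,0,0],[0.015,0,0,0,0,0],[0.02,0,0,0,0,0],[0.02,0,0,0,0,0]])

```text
time: 7.75
ee_pos: [0.5968, -0.0053, 0.0773]
eef_rot: [2.1, -2.336, -0.0]
force: [0.1, -0.3, -0.6]
grip_width: -0.0002
```

```bash
python3 zoom.py z9
```

```text
t 7.75 tcp in tester mm [13.1 71.1 77.3] world [ 0.597 -0.005  0.077] toolx yaw rel tester -y deg -0.04 z [-0. -0. -1.] F tester [ 0.16 -0.3  -0.62] w -0.0002
```

View pics/z9.png

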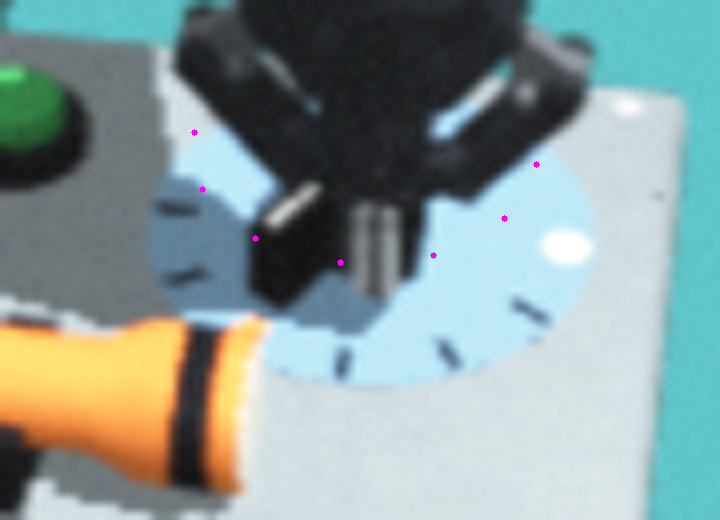

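Click 4: the line's tip at (267,222) is where I predicted, and the force is near zero. I back away from the pointer and rise.

Request:
play_rows(rows=[[-0.05,0,0,0,0,0],[-0.12,0,0,0,0,0],[-0.15,0,-0.1,0,0,0],[-0.15,0,-0.4,0,0,0],[-0.15,0,-0.7,0,0,0],[-0.15,0,-1,0,0,0],[-0.15,0,-1,0,0,0]])

```text
time: 8.38
ee_pos: [0.6027, 0.0098, 0.1863]
eef_rot: [-2.095, 2.329, -0.017]
force: [1.4, -0.2, 1.6]
grip_width: 0.0
```

Request:
play_rows(rows=[[0.3,0.1,-0.1,0,0,0],[0.6,0.3,-0.1,0,0,0],[0.9,0.5,-0.1,0,0,0],[0.9,0.68,-0.1,0,0,0],[0.9,0.68,-0.1,0,0,0]])

```text
time: 8.8
ee_pos: [0.5188, -0.0729, 0.1873]
eef_rot: [2.097, -2.338, -0.002]
force: [-0.5, 0.4, -0.5]
grip_width: -0.0003
```

```bash
python3 look.py l10; python3 zoom.py z10; python3 -c "
from rig import readout;print(readout.get_obs()['joints'])"
```

```text
t 8.8 tcp in tester mm [-57.3  -4.3 187.3] world [ 0.519 -0.073  0.187] toolx yaw rel tester -y deg -0.16 z [-0.002  0.    -1.   ] F tester [-0.55  0.36 -0.53] w -0.0003
t 8.9 tcp in tester mm [-54.8  -3.5 187.9] world [ 0.521 -0.072  0.188] toolx yaw rel tester -y deg -0.05 z [ 0.001 -0.    -1.   ] F tester [0.37 0.02 0.17] w -0.0003
[-3.30255091e-01 -1.25956984e-03  1.98004253e+00  2.94481877e-04
  1.16121478e+00  1.34628810e+00]
```

View pics/l10.png

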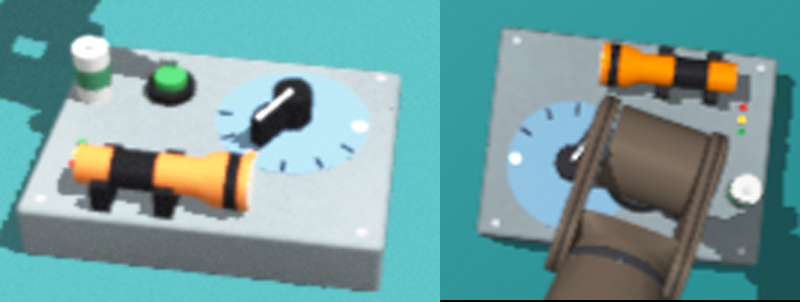

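View pics/z10.png

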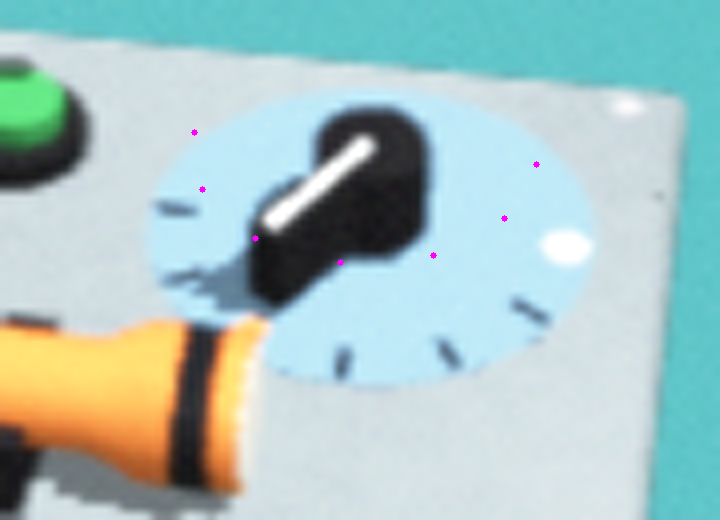

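The selector rests on the fourth click and the marks for clicks 5 and 6 lie beyond it. I turn the wrist by about 84° so the jaws spread away from the cell, and move over the button.

Request:
play_rows(rows=[[0.1,0,0,0,0,-0.077],[0.2,0,0,0,0,-0.154],[0.3,0,0,0,0,-0.231],[0.4,0,0,0,0,-0.308],[0.5,0,0,0,0,-0.385],[0.56,0,0,0,0,-0.462],[0.56,0,0,0,0,-0.539],[0.56,0,0,0,0,-0.616],[0.56,0,0,0,0,-0.693],[0.56,0,0,0,0,-0.77],[0.56,0,0,0,0,-0.85],[0.56,0,0,0,0,-0.93]])

```text
time: 9.95
ee_pos: [0.5166, -0.1276, 0.1875]
eef_rot: [3.124, -0.329, 0.001]
force: [0.2, -0.4, -0.3]
grip_width: 0.0001
```

Request:
play_rows(rows=[[0,0,0.3,0,0,0],[0,0,0.6,0,0,0],[0,0,0.8,0,0,0],[0,0,0.9,0,0,0],[0,0,0.9,0,0,0]])

```text
time: 10.37
ee_pos: [0.5144, -0.1269, 0.0946]
eef_rot: [-3.121, 0.339, 0.008]
force: [-0.4, -0.4, 0.7]
grip_width: -0.0001
```

```bash
python3 look.py l11;python3 - <<'E'
from h import *
D=pickle.load(open("cam0.pkl","rb"))
# button top centre: scene sz.png (317,120) zoom 4.4
u,v=(317.5/4.4+190-.5,121.5/4.4+170-.5)
for z in(.07,.075,.08,.085):print(z,ray(D["scene"],u,v,z)[:2],ray(D["top"],333.5/2.8+229.5,325.5/2.8+89.5,z)[:2])
E
```

```text
t 10.37 tcp in tester mm [-56.  -58.6  94.6] world [ 0.514 -0.127  0.095] toolx yaw rel tester -y deg 83.66 z [-0.005  0.002 -1.   ] F tester [-0.35 -0.45  0.73] w -0.0001
0.07 [ 0.50047642 -0.12746101] [ 0.51581027 -0.12865312]
0.075 [ 0.50662285 -0.12652099] [ 0.51542414 -0.12819597]
0.08 [ 0.51276929 -0.12558096] [ 0.51503801 -0.12773883]
0.085 [ 0.51891572 -0.12464094] [ 0.51465188 -0.12728169]
```

View pics/l11.png

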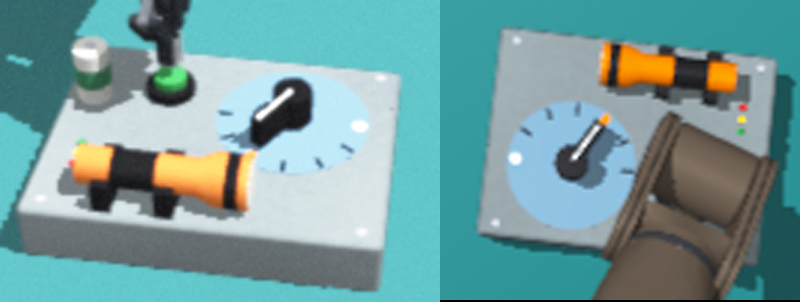

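In the top view the pointer is on the orange mark. The button top triangulates to z ≈ 0.081, and the tip is centred over it. Pressing slowly.

Request:
play_rows(rows=[[0,0,0.03,0,0,0],[0,0,0.06,0,0,0],[0,0,0.09,0,0,0],[0,0,0.12,0,0,0],[0,0,0.15,0,0,0],[0,0,0.17,0,0,0],[0,0,0.17,0,0,0]])

```text
time: 11.05
ee_pos: [0.5154, -0.1283, 0.0803]
eef_rot: [3.123, -0.341, 0.0]
force: [-0.4, 0.1, 2.0]
grip_width: -0.0
```

Request:
play_rows(rows=[[0,0,0.02,0,0,0],[0,0,0.04,0,0,0],[0,0,0.04,0,0,0]])

```text
time: 11.3
ee_pos: [0.5155, -0.1284, 0.0766]
eef_rot: [3.123, -0.341, 0.001]
force: [-1.6, 0.1, 4.5]
grip_width: 0.0002
```

```bash
python3 st.py
```

```text
t 11.3 tcp in tester mm [-54.8 -59.9  76.6] world [ 0.516 -0.128  0.077] toolx yaw rel tester -y deg 83.59 z [ 0. -0. -1.] F tester [-1.65 -0.04  4.54] w 0.0002
```

Force is rising along the spring, 4.5 N so far. I press on to the hard stop.

Request:
play_rows(rows=[[0,0,0.02,0,0,0],[0,0,0.03,0,0,0],[0,0,0.03,0,0,0],[0,0,0.03,0,0,0]])

```text
time: 11.63
ee_pos: [0.5157, -0.1284, 0.0759]
eef_rot: [3.123, -0.34, -0.001]
force: [-7.1, 3.1, 15.3]
grip_width: -0.0002
```

```bash
python3 st.py
```

```text
t 11.63 tcp in tester mm [-54.6 -59.9  75.9] world [ 0.516 -0.128  0.076] toolx yaw rel tester -y deg 83.61 z [-0.001 -0.    -1.   ] F tester [-7.43  2.3  15.3 ] w -0.0002
```

At 15 N the tip no longer advances, so the button is bottomed. Release and rise clear.

Request:
play_rows(rows=[[0,0,0,0,0,0],[0,0,-0.05,0,0,0],[0,0,-0.15,0,0,0],[0,0,-0.4,0,0,0],[0,0,-0.7,0,0,0],[0,0,-1,0,0,0],[0,0,-1,0,0,0]])

```text
time: 12.22
ee_pos: [0.5188, -0.1297, 0.1803]
eef_rot: [3.119, -0.34, 0.018]
force: [0.0, -0.5, 0.8]
grip_width: 0.0004
```

Request:
play_rows(rows=[[0,-0.3,-0.1,0,0,0],[0,-0.6,-0.3,0,0,0],[0,-0.6,-0.5,0,0,0],[0,-0.6,-0.5,0,0,0],[0,-0.6,-0.5,0,0,0]])

```text
time: 12.63
ee_pos: [0.5288, -0.0696, 0.224]
eef_rot: [3.122, -0.34, 0.004]
force: [0.5, 0.2, -0.7]
grip_width: 0.0001
```

```bash
python3 look.py l12; python3 - <<'E'
from rig import read_camera
import cv2,pickle,numpy as np
D=pickle.load(open("cam0.pkl","rb"));c=read_camera("scene")["color"]
d=cv2.absdiff(c,D["scene"]["color"]).max(2)
cv2.imwrite("pics/full.png",c[...,::-1])
# per-object shift by phase match
for n,(u,v,w,h) in dict(cell=(222,182,24,26),torch=(224,218,72,34),tl=(470,205,45,65),tr=(105,192,45,66),tape=(140,162,44,36),carton=(432,172,46,40)).items():
    t=D["scene"]["color"][v:v+h,u:u+w];r=cv2.matchTemplate(c[v-8:v+h+8,u-8:u+w+8],t,cv2.TM_CCOEFF_NORMED);_,m,_,l=cv2.minMaxLoc(r);print(n,round(m,3),l[0]-8,l[1]-8)
E
```

```text
t 12.63 tcp in tester mm [-4.78e+01 -1.00e-01  2.24e+02] world [ 0.529 -0.07   0.224] toolx yaw rel tester -y deg 83.63 z [ 0.002 -0.001 -1.   ] F tester [ 0.49  0.29 -0.7 ] w 0.0001
cell 0.757 0 0
torch 0.954 0 0
tl 0.999 0 0
tr 0.999 0 0
tape 0.929 0 0
carton 0.999 0 0
```

View pics/l12.png

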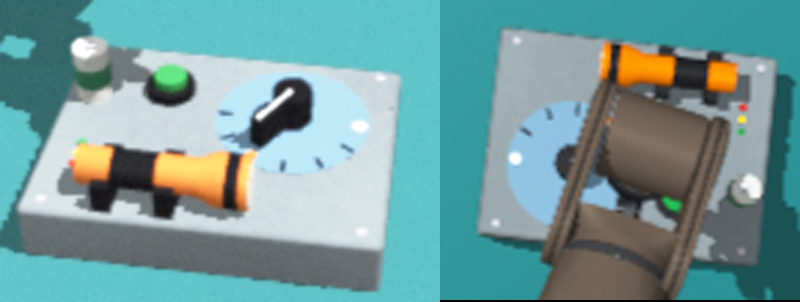

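The pointer is on click 4, the button is up and nothing else has moved. The cell's lower match score comes from shadow. Handing in.

```bash
python3 -c "
from rig import order;print(order.hand_in())"
```

```text
the job is handed in; nothing more can be done
None
```

I turned the selector from OFF to the orange mark one click at a time, then pressed the green button fully down and let it up. The job is handed in; no verdict was reported.

- **Selector:** I pushed it with the shut fingertips and checked each click in the scene picture. The fourth click took three small extra steps, because the pointer paused near the ridge. The final pictures show the pointer resting on the fourth click. The top view, taken just before the press, shows it on the orange mark.
- **Button:** The force rose along the spring to about 4.5 N. It then reached 15 N with the tip no longer advancing, at z ≈ 76 mm, about 5 mm below the triangulated button top. From this I take the button to have bottomed, though its travel could not be read directly. In the last picture it looks fully up again.
- **Other objects:** All six matched their starting positions with 0 px shift. The cell's match score was only 0.76, which I put down to the arm's shadow falling on it; the others scored 0.93 or higher.
- **At hand-in:** The robot was clear of everything, with the tool at z = 0.22 m, the force near zero and about 13 s on the clock. I saw no disagreement between the checks.

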